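# Turn the model-stand feet over and reject the one without a boss

## Robot

A 7-joint arm with a two-finger parallel gripper is mounted at the origin on the work surface. World frame = base frame: x ahead of the robot, y to its left, z up, the work surface at z = 0. Lengths are in m, angles in rad, forces in N, time in s.
With the tool pointing down it reaches from about 0.4 to 0.85 m from the base axis. Payload 10.4 kg.
Tool frame: the origin (TCP) lies midway between the tips of the shut fingers; the grasp point (between the pads) lies 19 mm behind it; z points along the fingers, x is the direction in which the jaws open and shut, and the axes are right-handed (so a half turn about z gives the same grasp; the last joint's range is limited). The gripper opens to 85 mm and grips with 20 to 120 N. Pads are 22 mm wide; open, the fingers measure 114 mm over their backs; the gripper's body (76 mm by 85 mm) begins 54 mm behind the grasp point. The pads swing forward as they close: fully open they stand 13 mm farther back than shut.
Start: joints at [1.193, 0.332, -0.065, 1.46, 0.022, 1.35, -0.088], TCP at [0.217, -0.586, 0.231] pointing down, gripper open.
Joint ranges: [-2.6, 2.6], [-0.5, 2.12], [-1.47, 1.34], [0.16, 2.42], [-1.27, 4.41], [0.06, 2.06], [-2.6, 2.6]. Speed limits (rad/s): [2.22, 2.22, 2.79, 2.79, 3.14, 3.14, 3.14].

## Interface

Orientations are given as a unit quaternion [x, y, z, w].
In Python, from workcell import monitor, eyes, ticket, models gives the robot as it stands.
- The arm moves only by the tool servo_tool, never from a script. Its argument "motion" is a list of rows, each a list of 7 numbers: the opening, from 0 (shut) to 1 (fully open), then the shift along the tool's x, y, z in m, then the turn, a rotation vector about the tool's x, y, z in degrees. In form: [[fingers, tx, ty, tz, rx, ry, rz], ...]. A call has 1 to 20 rows; each row is the pose to reach, as a shift and turn from the pose commanded when the call began, along the tool's axes at that moment; what a row does not reach only later rows make up. A row lasts 1/8 s, in which the tool goes at most 62.5 mm and 10.7 degrees, less where a joint would pass 70% of its speed; a pose out of reach is approached as far as the arm can. A call with a gripper value outside its range is refused whole. The fingers move at their own pace and stop on an object; "grip_force" is the grip in N (left out, the last holds). Time passes only in rows, so rows that repeat a pose let the fingers close. It gives the time, the measured TCP pose, the force and the opening at its end, in the units of the state.
- monitor.get_obs(): the state, without advancing time (a new reading comes with each control period).
- eyes.camera(name): name is "scene" or "top" or "wrist"; returns (picture, depth): 420x560x3 uint8, blue, green, red; 420x560 float32, m along the optical axis (not along the pixel's ray), 0 where there is no reading.
- eyes.camera_info(name): a dict with "intrinsics" (3x3 intrinsics, pixels), "extrinsics" (4x4, takes a point from world to camera coordinates); the wrist camera has in their place "tool_from_camera" (4x4, takes a point from camera to tool coordinates, whose origin is the TCP and whose axes are the tool frame's). Camera axes: x right, y down, z forward; pixel columns grow to the right and rows downward; lengths in m; the calibration is good to about 2 mm. A picture is of the moment at which its call begins: read the wrist's pose just before it. camera_info takes no time and is no camera call.
- ticket.hand_in(): hands the job in, once; it reports no verdict.
Trained networks look in the newest picture that a camera, given by its name, has taken for a name from the list of things; names that differ only in an ending like _2 or _b are one class to them, and where a whole thing is asked for, a point or a joint stands for the part that bears it (a point fixed in the world has none). Each returns a list of dicts, best first, with "confidence" (0 to 1); they miss things now and then, are a little off and sometimes report something else, mostly with a low value. They report only what shows in the picture. A call takes as long as a camera call. They do not tell look-alikes from the thing itself.
- models.boxes_of(camera, thing): "point" ([x, y, z] in m, in the coordinates of the camera as it stood for that picture, good to about 4 mm: the middle of the surface that is visible of it).
The state is a dict: "clock": time; "joint_pos": joint angles; "joint_velocities": joint speeds; "tau": joint torques, N m; "position": TCP position; "ee_rot": TCP orientation; "ft_force": force on the tool from outside, world axes, zero at the start; "torque": the same for the moment, N m; "grip_width": opening from 0.0 (shut) to 1.0 (fully open).
Only numpy, scipy, OpenCV 4.12 (cv2) and the standard library are available. Lean on these libraries where they do the work, as an engineer would, in place of code of your own. Each camera call takes 0.05 s, during which the arm holds its last target. There are 200 camera calls.

## Task

Two stand feet for the classroom's molecule kits sit in the pockets of the hinged flap of the plywood turning jig. Lift the flap by its handle all the way over to its stop so that both feet tip out underside up on the jig's cork-faced board, then swing the flap fully back down. Pick up the foot that has no round boss inside and put it down in the plain undivided tray; leave the sound foot on the board, underside up.

Things in the scene. Friction and masses are not known exactly. Their poses are not given: they have to be found in the camera images.
- jig: Plywood turning jig, fixed, 236 mm (x) by 256 mm (y). Origin: on the table under the middle of the hinge; x along the hinge, y towards the flap as it lies at the start, z up. The hinge axis is parallel to x, 35 mm above the table, between two cheeks 42 mm high at x = +-112 mm.
- board (a point): Middle of the cork-faced board's top, 15 mm above the table, 87 mm to -y of the jig's origin; axes as the jig's. Board 220 mm (x) by 140 mm (y), with a rim 5 to 7 mm high on its outer three sides. The feet tip out here about 50 mm from the hinge line, still 96 mm or so apart, nearly square to the jig.
- flap (a joint): Flap angle in rad: 0 level over the jig's +y side (start), 1.57 upright, 2.4 at its stop, leaning over the board. Turns about +x of the jig. The feet tip out at about 1.9 to 2.1 rad. Stiff hinge: stays where left, takes about 5 N at the handle.
- handle (a point): Middle of the flap's round steel handle bar, 10 mm thick, 100 mm long, parallel to the hinge; at flap angle 0 it is 128 mm to +y of the hinge axis and 30 mm above it (65 mm above the table). Free space below it; the flap's edge is 44 mm from it. The bar can turn between the fingers, so the gripper may stay pointing down.
- foot_sound_centre (a point): White plastic stand foot, 50 x 50 mm, 26 mm tall, closed flat top, hollow below, 5 mm walls. SOUND: in the hollow stands a round boss 20 mm across, nearly as tall as the rim. Both look alike from above at the start. Point: its centre; z out of the closed top, x, y along its sides. Starts top up in either flap pocket: 48 mm either side of the jig's middle, 50 mm to +y of the hinge, underside at 15 mm.
- foot_bare_centre (a point): White plastic stand foot, 50 x 50 mm, 26 mm tall, closed flat top, hollow below, 5 mm walls. FAULTY: its hollow is empty, the boss is missing. Both look alike from above at the start. Point: its centre; z out of the closed top, x, y along its sides. Starts top up in either flap pocket: 48 mm either side of the jig's middle, 50 mm to +y of the hinge, underside at 15 mm.
- tray_floor (a point): Middle of the inner floor (4 mm above the table) of the plain undivided open tray, grey plastic, fixed, 130 x 130 mm outside, walls 4 mm thick, 35 mm high. It stands on one side of the jig; the tray with four compartments of balls on the other side is not for rejects.
There are look-alikes about, which are no part of the job. Leave any orange or red look-alike of the part that bears foot_bare_centre alone.

How it is judged:
On the way, in this order (a step that is already met when the one before it is completed fails the run):
1. the flap is swung over, past 1.9 rad (value of joint flap above 1.9 rad).
2. both feet lie underside up on the cork-faced board and the flap is back down, below 0.3 rad (angle between each of foot_sound_centre, foot_bare_centre's own z axis and vertical above 2.8 rad and height (world z) of each of foot_sound_centre, foot_bare_centre below 0.045 m and x of foot_sound_centre in the frame of jig between -0.115 and 0.115 m and y of foot_sound_centre in the frame of jig between -0.17 and -0.015 m and x of foot_bare_centre in the frame of jig between -0.115 and 0.115 m and y of foot_bare_centre in the frame of jig between -0.17 and -0.015 m and value of joint flap below 0.3 rad), for 0.2 s.
At the end, for the whole second after the job is handed in: The foot without a boss lies in the plain tray (its centre within 60 mm of the tray's middle, seen from above, and below 42 mm), the sound foot lies on the cork-faced board underside up (within 0.34 rad), and the flap is back down (below 0.3 rad) (horizontal distance between foot_bare_centre and tray_floor below 0.06 m and height (world z) of foot_bare_centre below 0.042 m and angle between foot_sound_centre's own z axis and vertical above 2.8 rad and height (world z) of foot_sound_centre below 0.045 m and x of foot_sound_centre in the frame of jig between -0.115 and 0.115 m and y of foot_sound_centre in the frame of jig between -0.17 and -0.015 m and value of joint flap below 0.3 rad); the robot touches nothing.
It also fails if it takes over 61 s, if anything falls off the work surface, if the arm or the gripper's body presses on something with over 40 N, if the wrist force passes 120 N, or if a joint passes its speed limit or range.

## Working session

There is one attempt and no reset: what is moved stays moved. The work goes in short steps, Python scripts to look and compute and a tool call to move; the robot and the scene stay as the last step left them, time stands still between calls to the robot, and variables do not carry over. Pictures are saved under pics/ and viewed, about 8 in all and at most 12, crops included, and the job is handed in when it is done.

Besides the shell and the picture viewer there is one more tool, called after "Request:" by a JSON object that holds its "fn" and its "kwargs", one argument or row to a line. servo_tool: Moves the arm, as the interface text tells. Its arguments: {"type":"object","properties":{"motion":{"type":"array"},"grip_force":{"type":"number"}},"required":["motion"]}

```bash
mkdir -p pics
cat > h.py <<'E'
import numpy as np, cv2
from scipy.spatial.transform import Rotation as R
from workcell import monitor, eyes, ticket, models
def T_world_cam(name, obs=None):
    i=eyes.camera_info(name)
    if name!="wrist": return np.linalg.inv(np.array(i["extrinsics"]))
    o=obs or monitor.get_obs(); T=np.eye(4); T[:3,:3]=R.from_quat(o["ee_rot"]).as_matrix(); T[:3,3]=o["position"]
    return T@np.array(i["tool_from_camera"])
def cloud(name,depth,T):
    K=np.array(eyes.camera_info(name)["intrinsics"]); v,u=np.indices(depth.shape)
    P=np.stack([(u-K[0,2])/K[0,0]*depth,(v-K[1,2])/K[1,1]*depth,depth],-1)
    return P@T[:3,:3].T+T[:3,3]
def pix(name,p,T):
    K=np.array(eyes.camera_info(name)["intrinsics"]); q=np.linalg.inv(T)@np.append(p,1); q=K@q[:3]; return (q[:2]/q[2]).round(0)
E
python3 - <<'E'
from h import *
np.set_printoptions(precision=4,suppress=True)
o=monitor.get_obs(); print(o)
for n in ["top","scene"]:
    T=T_world_cam(n); im,d=eyes.camera(n); cv2.imwrite(f"pics/{n}0.png",im); np.save(f"{n}0.npy",d)
    for t in ["jig","handle","flap","board","foot_sound_centre","foot_bare_centre","tray_floor"]:
        for r in models.boxes_of(n,t)[:4]:
            p=T[:3,:3]@np.array(r["point"])+T[:3,3]; print(n,t,round(r["confidence"],2),p,pix(n,p,T))
E
```

```text
{'clock': 0.0, 'joint_pos': array([ 1.1934,  0.3329, -0.0647,  1.461 ,  0.0216,  1.3499, -0.0885]), 'joint_velocities': array([-0.0017, -0.0016, -0.0004,  0.0006, -0.0001,  0.0001, -0.0006]), 'tau': array([ -0.0001, -62.5447,   0.0489, -39.1613,   0.0162,   0.0099,
        -0.    ]), 'position': array([ 0.217 , -0.5857,  0.2305]), 'ee_rot': array([ 0.8208, -0.5712, -0.0006, -0.0004]), 'ft_force': array([-0.1913,  0.7955, -0.0557]), 'torque': array([-0.0245,  0.0066,  0.0362]), 'grip_width': 0.9999594106089438}
top jig 0.64 [ 0.5261 -0.0748  0.0173] [323. 208.]
top handle 0.64 [0.5131 0.0281 0.0311] [273. 208.]
top flap 0.66 [0.5073 0.0306 0.0336] [272. 210.]
top board 0.95 [ 0.5285 -0.0722  0.0193] [322. 206.]
top foot_sound_centre 0.81 [0.4708 0.0141 0.0433] [278. 227.]
top foot_bare_centre 0.79 [0.3298 0.1009 0.029 ] [228. 293.]
top foot_bare_centre 0.68 [0.5594 0.0308 0.0422] [274. 184.]
top foot_bare_centre 0.53 [ 0.5306 -0.0729  0.0182] [322. 205.]
top tray_floor 0.74 [ 0.4793 -0.3261  0.    ] [440. 243.]
scene jig 0.96 [ 0.5518 -0.0621  0.0103] [242. 236.]
scene handle 0.56 [0.5257 0.0417 0.0297] [284. 252.]
scene flap 0.58 [0.5248 0.0378 0.0213] [283. 253.]
scene board 0.67 [ 0.5529 -0.0635  0.0134] [241. 235.]
scene foot_bare_centre 0.86 [0.6661 0.1601 0.0265] [272. 338.]
scene foot_bare_centre 0.76 [0.3356 0.1132 0.0289] [372. 223.]
scene foot_bare_centre 0.75 [0.5734 0.038  0.0382] [265. 262.]
scene tray_floor 0.57 [ 0.4744 -0.3267  0.0069] [201. 165.]
```

```bash
python3 -c "
import cv2;a=cv2.imread('pics/top0.png');b=cv2.imread('pics/scene0.png')
cv2.imwrite('pics/top1.png',cv2.resize(a,None,fx=1.4,fy=1.4))"
```

```text
(no output)
```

View pics/top1.png

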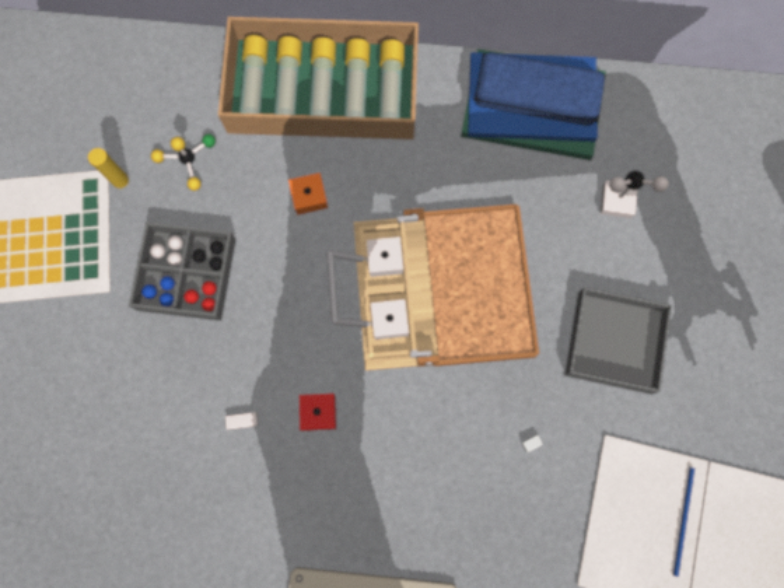

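View pics/scene0.png

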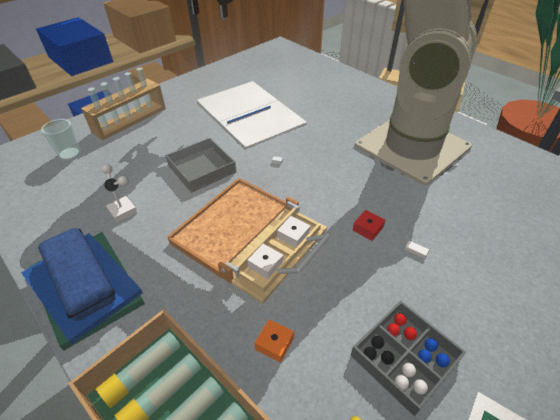

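Top view: the jig's flap lies to world +y (image left), with its handle bar at about (333,290)/1.4. White feet are at (385,255) and (390,318)/1.4. The plain tray is at (617,340)/1.4, and the balls tray is on the left. The orange and red look-alikes at (308,193) and (318,411) are not part of the job. Next I measure the jig frame.

```bash
cat > m.py <<'E'
from h import *
np.set_printoptions(precision=4,suppress=True)
im=cv2.imread("pics/top0.png"); d=np.load("top0.npy"); T=T_world_cam("top"); W=cloud("top",d,T)
hsv=cv2.cvtColor(im,cv2.COLOR_BGR2HSV)
box=np.zeros(d.shape,bool); box[140:270,235:390]=1
wh=(hsv[...,1]<40)&(hsv[...,2]>190)&box&(W[...,2]>.03)&(W[...,2]<.055)
n,l,s,c=cv2.connectedComponentsWithStats(wh.astype(np.uint8))
for i in range(1,n):
    if s[i,4]>150:
        P=W[l==i]; r=cv2.minAreaRect(P[:,:2].astype(np.float32)*1000); print("foot",c[i],np.median(P,0),r)
ck=box&(hsv[...,0]<18)&(hsv[...,1]>90)&(abs(W[...,2]-.015)<.012)
ck=cv2.morphologyEx(ck.astype(np.uint8),cv2.MORPH_OPEN,np.ones((3,3)))
n,l,s,c=cv2.connectedComponentsWithStats(ck); i=1+s[1:,4].argmax(); P=W[l==i]
print("cork",c[i],s[i],np.median(P,0),cv2.minAreaRect(P[:,:2].astype(np.float32)*1000))
h=box&(W[...,2]>.055)&(W[...,2]<.08); v,u=np.nonzero(h); print("bar pts",len(u))
if len(u):
    m=(u<245); print(W[v[m],u[m]][::6])
tr=(slice(195,285),slice(395,485)); Pt=W[tr].reshape(-1,3)
a=Pt[(Pt[:,2]>.028)&(Pt[:,2]<.045)]; print("tray rim",len(a),cv2.minAreaRect(a[:,:2].astype(np.float32)*1000))
print("tool axes\n",R.from_quat(monitor.get_obs()["ee_rot"]).as_matrix())
E
python3 m.py
```

```text
foot [275.5247 182.5062] [0.5619 0.0282 0.0422] ((565.9577026367188, 30.749691009521484), (50.066341400146484, 49.041534423828125), 10.74897289276123)
foot [278.1786 227.1173] [0.4702 0.0139 0.0422] ((471.62530517578125, 14.30971908569336), (50.260372161865234, 48.943695068359375), 12.010292053222656)
cork [340.3233 203.2101] [ 290  146   94  115 8100] [ 0.5394 -0.1103  0.0164] ((540.911376953125, -99.24561309814453), (236.66217041015625, 176.2215118408203), 10.566980361938477)
bar pts 317
[[0.5582 0.1102 0.0665]
 [0.557  0.102  0.066 ]
 [0.5521 0.1047 0.0743]
 [0.5584 0.0926 0.0576]
 [0.5537 0.0998 0.0637]
 [0.549  0.1068 0.07  ]
 [0.5536 0.0961 0.0583]
 [0.5479 0.1028 0.0678]
 [0.5448 0.1084 0.0695]
 [0.5434 0.1043 0.0683]
 [0.5382 0.1075 0.0708]
 [0.5359 0.1029 0.0731]
 [0.5315 0.1065 0.0725]
 [0.5301 0.1024 0.0716]
 [0.5294 0.0986 0.0679]
 [0.5236 0.1057 0.0713]
 [0.5224 0.1037 0.069 ]
 [0.5199 0.1012 0.0712]
 [0.5175 0.0988 0.0734]
 [0.5164 0.0969 0.0703]
 [0.512  0.1046 0.0686]
 [0.5097 0.1021 0.0705]
 [0.5079 0.0999 0.0703]
 [0.5054 0.0974 0.0727]
 [0.5045 0.0956 0.0691]
 [0.5    0.1032 0.0677]
 [0.498  0.1009 0.0682]
 [0.4954 0.0984 0.0712]
 [0.4931 0.0959 0.0731]
 [0.4916 0.0939 0.0719]
 [0.4908 0.0922 0.0674]
 [0.4866 0.0999 0.0646]
 [0.4832 0.0969 0.0716]
 [0.4813 0.0947 0.0718]
 [0.4802 0.0928 0.0688]
 [0.4781 0.0905 0.07  ]
 [0.4738 0.0982 0.0673]
 [0.471  0.0954 0.0723]
 [0.4689 0.091  0.0743]
 [0.4678 0.0892 0.071 ]
 [0.4669 0.0874 0.0667]
 [0.4611 0.0943 0.0719]
 [0.4585 0.0917 0.0756]
 [0.4572 0.0897 0.0733]
 [0.4553 0.0937 0.0707]
 [0.4575 0.0825 0.0651]
 [0.4543 0.0858 0.0693]
 [0.4515 0.0892 0.0716]
 [0.4508 0.0897 0.0648]]
tray rim 704 ((475.0603942871094, -322.2887268066406), (130.82815551757812, 131.19215393066406), 83.57589721679688)
tool axes
 [[ 0.3474 -0.9377  0.    ]
 [-0.9377 -0.3474 -0.0001]
 [ 0.0001 -0.     -1.    ]]
```

Request:
{"fn": "servo_tool", "kwargs": {
  "motion": [
    [0.5,-0.045,-0.042,0,0,0,0],
    [0.5,-0.09,-0.084,0,0,0,2],
    [0.5,-0.135,-0.126,0,0,0,3],
    [0.5,-0.18,-0.168,0,0,0,4],
    [0.5,-0.225,-0.21,0,0,0,5],
    [0.5,-0.27,-0.252,0,0,0,6],
    [0.5,-0.315,-0.294,0,0,0,7],
    [0.5,-0.36,-0.336,0,0,0,8],
    [0.5,-0.405,-0.378,0,0,0,9],
    [0.5,-0.45,-0.42,0,0,0,10],
    [0.5,-0.495,-0.462,0.03,0,0,10.3],
    [0.5,-0.542,-0.508,0.08,0,0,10.3],
    [0.5,-0.542,-0.508,0.1,0,0,10.3],
    [0.5,-0.542,-0.508,0.1,0,0,10.3],
    [0.5,-0.542,-0.508,0.1,0,0,10.3],
    [0.5,-0.542,-0.508,0.1,0,0,10.3]
  ]
}}

```text
clock: 2.8
position: [0.506, 0.0975, 0.1328]
ee_rot: [0.766, -0.643, 0.001, -0.0]
ft_force: [-0.7, 0.2, 0.5]
grip_width: 0.501
```

Run:
```python
from h import *
np.set_printoptions(precision=4,suppress=True)
o=monitor.get_obs(); T=T_world_cam("wrist",o); im,d=eyes.camera("wrist"); cv2.imwrite("pics/w1.png",im); W=cloud("wrist",d,T)
print(o["position"],R.from_quat(o["ee_rot"]).as_matrix())
jx=np.array([.985,.174]);jy=np.array([-.174,.985]);O=np.array([.5272,-.0271])
J=(W[...,:2]-O)@np.stack([jx,jy],1); m=(d>0)&(abs(J[...,0])<45)&(W[...,2]>.055)&(W[...,2]<.08)&(abs(J[...,1]-.128)<.02)
m&=abs(J[...,0])<.04
P=W[m]; print(m.sum(), P.mean(0) if m.any() else 0, np.polyfit(P[:,0],P[:,1],1) if m.any() else 0, J[m][:,1].mean() if m.any() else 0, np.percentile(P[:,2],[50,90,99]) if m.any() else 0)
print("bar top line at x=.505:", np.polyval(np.polyfit(P[:,0],P[:,1],1),.505))
```

```text
[0.506  0.0975 0.1328] [[ 0.1724 -0.985   0.0024]
 [-0.985  -0.1724 -0.0007]
 [ 0.0011 -0.0022 -1.    ]]
1567 [0.5066 0.101  0.0693] [0.1838 0.0078] 0.12973008088610843 [0.0695 0.0707 0.0715]
bar top line at x=.505: 0.10067274623500895
```

View pics/w1.png

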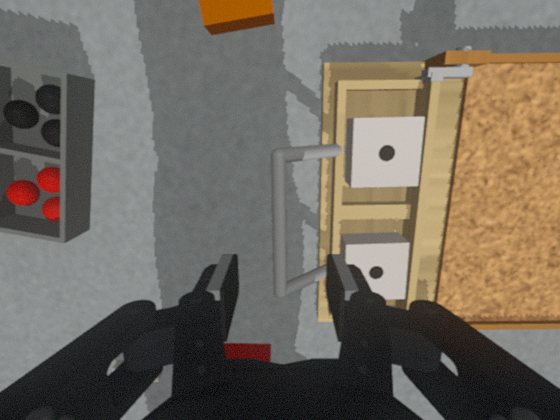

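The wrist view shows the bar vertical at column ~280, rows 150–290, centred between the fingers (225/340), with its top at z≈0.070 as stated. Now I descend and close.

Request:
{"fn": "servo_tool", "kwargs": {
  "motion": [
    [0.5,-0.002,0,0.03,0,0,0],
    [0.5,-0.0025,0,0.06,0,0,0],
    [0.5,-0.0025,0,0.087,0,0,0],
    [0.5,-0.0025,0,0.087,0,0,0],
    [0,-0.0025,0,0.087,0,0,0],
    [0,-0.0025,0,0.087,0,0,0],
    [0,-0.0025,0,0.087,0,0,0],
    [0,-0.0025,0,0.087,0,0,0],
    [0,-0.0025,0,0.087,0,0,0],
    [0,-0.0025,0,0.087,0,0,0]
  ],
  "grip_force": 40
}}

```text
clock: 4.1
position: [0.5061, 0.0996, 0.0459]
ee_rot: [0.766, -0.643, 0.002, -0.0]
ft_force: [-1.1, -5.6, 5.4]
grip_width: 0.1
```

```bash
python3 -c "
import numpy as np
a=.2302
for q in [.1,.2,.35,.5,.65,.8,.95,1.1,1.25,1.4,1.55,1.7,1.85,2,2.1,2.2,2.3,2.4]: print([0,round(.1315*(np.cos(a)-np.cos(a+q)),3),0,round(-.1315*(np.sin(a+q)-np.sin(a)),3),0,0,0],end=', ')"
```

```text
[0, np.float64(0.004), 0, np.float64(-0.013), 0, 0, 0], [0, np.float64(0.009), 0, np.float64(-0.025), 0, 0, 0], [0, np.float64(0.018), 0, np.float64(-0.042), 0, 0, 0], [0, np.float64(0.03), 0, np.float64(-0.058), 0, 0, 0], [0, np.float64(0.044), 0, np.float64(-0.071), 0, 0, 0], [0, np.float64(0.06), 0, np.float64(-0.083), 0, 0, 0], [0, np.float64(0.078), 0, np.float64(-0.092), 0, 0, 0], [0, np.float64(0.097), 0, np.float64(-0.098), 0, 0, 0], [0, np.float64(0.116), 0, np.float64(-0.101), 0, 0, 0], [0, np.float64(0.136), 0, np.float64(-0.101), 0, 0, 0], [0, np.float64(0.155), 0, np.float64(-0.099), 0, 0, 0], [0, np.float64(0.174), 0, np.float64(-0.093), 0, 0, 0], [0, np.float64(0.192), 0, np.float64(-0.085), 0, 0, 0], [0, np.float64(0.209), 0, np.float64(-0.074), 0, 0, 0], [0, np.float64(0.219), 0, np.float64(-0.065), 0, 0, 0], [0, np.float64(0.228), 0, np.float64(-0.056), 0, 0, 0], [0, np.float64(0.236), 0, np.float64(-0.045), 0, 0, 0], [0, np.float64(0.243), 0, np.float64(-0.034), 0, 0, 0],
```

Request:
{"fn": "servo_tool", "kwargs": {
  "motion": [
    [0,0.004,0,-0.013,0,0,0],
    [0,0.009,0,-0.025,0,0,0],
    [0,0.018,0,-0.042,0,0,0],
    [0,0.03,0,-0.058,0,0,0],
    [0,0.044,0,-0.071,0,0,0],
    [0,0.06,0,-0.083,0,0,0],
    [0,0.06,0,-0.083,0,0,0]
  ]
}}

```text
clock: 4.97
position: [0.5166, 0.0432, 0.1302]
ee_rot: [0.766, -0.643, 0.001, -0.002]
ft_force: [-2.0, 4.6, 9.2]
grip_width: 0.097
```

Request:
{"fn": "servo_tool", "kwargs": {
  "motion": [
    [0,0.018,0,-0.009,0,0,0],
    [0,0.037,0,-0.015,0,0,0],
    [0,0.056,0,-0.018,0,0,0],
    [0,0.076,0,-0.018,0,0,0],
    [0,0.095,0,-0.016,0,0,0],
    [0,0.114,0,-0.01,0,0,0],
    [0,0.123,0,-0.006,0,0,0],
    [0,0.132,0,-0.002,0,0,0],
    [0,0.141,0,0.003,0,0,0],
    [0,0.149,0,0.009,0,0,0],
    [0,0.159,0,0.018,0,0,0],
    [0,0.168,0,0.027,0,0,0],
    [0,0.176,0,0.038,0,0,0],
    [0,0.183,0,0.049,0,0,0],
    [0,0.183,0,0.049,0,0,0],
    [0,0.183,0,0.049,0,0,0]
  ]
}}

```text
clock: 6.98
position: [0.5501, -0.1382, 0.0804]
ee_rot: [0.766, -0.642, 0.003, -0.002]
ft_force: [9.6, -1.0, -0.7]
grip_width: 0.099
```

Run:
```python
from h import *
im,d=eyes.camera("scene"); cv2.imwrite("pics/s2.png",cv2.resize(im[140:320,140:380],None,fx=3,fy=3))
```

```text
(no output)
```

View pics/s2.png

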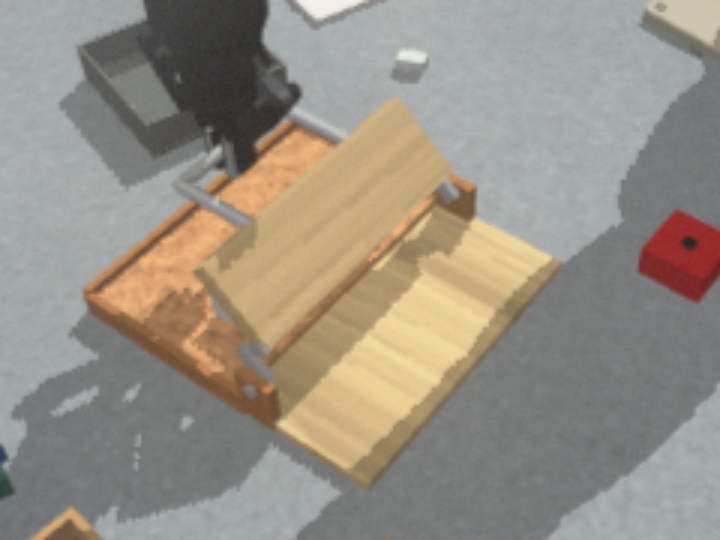

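Request:
{"fn": "servo_tool", "kwargs": {
  "motion": [
    [0,-0.007,0,-0.011,0,0,0],
    [0,-0.015,0,-0.022,0,0,0],
    [0,-0.024,0,-0.031,0,0,0],
    [0,-0.034,0,-0.04,0,0,0],
    [0,-0.051,0,-0.051,0,0,0],
    [0,-0.069,0,-0.059,0,0,0],
    [0,-0.088,0,-0.065,0,0,0],
    [0,-0.107,0,-0.067,0,0,0],
    [0,-0.127,0,-0.067,0,0,0],
    [0,-0.146,0,-0.064,0,0,0],
    [0,-0.165,0,-0.058,0,0,0],
    [0,-0.183,0,-0.049,0,0,0],
    [0,-0.199,0,-0.037,0,0,0],
    [0,-0.213,0,-0.024,0,0,0],
    [0,-0.225,0,-0.008,0,0,0],
    [0,-0.234,0,0.009,0,0,0],
    [0,-0.239,0,0.021,0,0,0],
    [0,-0.243,0,0.033,0,0,0],
    [0,-0.243,0,0.034,0,0,0],
    [0,-0.243,0,0.034,0,0,0]
  ]
}}

```text
clock: 9.52
position: [0.5061, 0.0996, 0.0454]
ee_rot: [0.766, -0.643, 0.001, 0.0]
ft_force: [-0.1, -8.2, 14.8]
grip_width: 0.095
```

Request:
{"fn": "servo_tool", "kwargs": {
  "motion": [
    [0.45,0,0,0,0,0,0],
    [0.45,0,0,0,0,0,0],
    [0.45,0,0,0,0,0,0],
    [0.45,0,0,-0.04,0,0,0],
    [0.45,0,0,-0.09,0,0,0],
    [0.7,0.04,0.01,-0.14,0,0,0],
    [0.9,0.09,0.03,-0.17,0,0,0],
    [1,0.14,0.05,-0.19,0,0,0],
    [1,0.18,0.05,-0.2,0,0,0],
    [1,0.18,0.05,-0.2,0,0,0],
    [1,0.18,0.05,-0.2,0,0,0]
  ]
}}

```text
clock: 10.9
position: [0.4868, -0.0839, 0.2439]
ee_rot: [0.766, -0.642, -0.0, -0.0]
ft_force: [0.5, 0.5, 0.6]
grip_width: 0.999
```

Run:
```python
from h import *
np.set_printoptions(precision=4,suppress=True)
o=monitor.get_obs(); T=T_world_cam("wrist",o); im,d=eyes.camera("wrist"); cv2.imwrite("pics/w2.png",im); np.savez("w2.npz",d=d,T=T)
W=cloud("wrist",d,T); print(o["clock"],o["position"])
for t in ["foot_bare_centre","foot_sound_centre","handle","board"]:
    for r in models.boxes_of("wrist",t)[:4]:
        p=T[:3,:3]@np.array(r["point"])+T[:3,3]; print(t,round(r["confidence"],2),p,pix("wrist",p,T))
```

```text
10.9 [ 0.4868 -0.0839  0.2439]
foot_bare_centre 0.79 [0.332  0.1022 0.0234] [117. 277.]
foot_bare_centre 0.77 [ 0.5888 -0.0697  0.0229] [287.  89.]
foot_bare_centre 0.5 [0.6322 0.1625 0.0084] [75.  5.]
foot_sound_centre 0.77 [ 0.4942 -0.0852  0.037 ] [285. 180.]
handle 0.9 [0.5291 0.0315 0.0177] [189. 128.]
handle 0.75 [ 0.5506 -0.0472  0.0152] [261. 122.]
board 0.78 [ 0.5505 -0.0482  0.0172] [262. 122.]
```

View pics/w2.png

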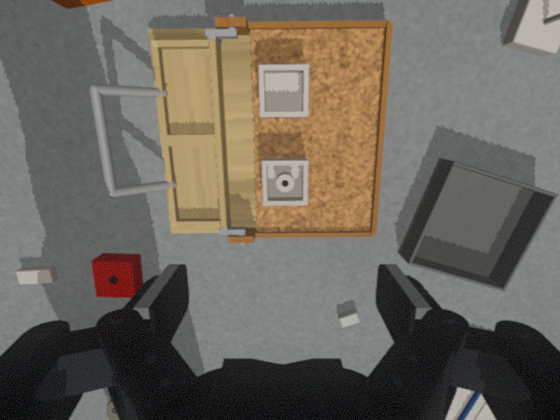

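Wrist view: both feet lie underside up on the cork. (284,90) has an empty hollow, so it is the bare foot. (285,182) has the round boss, so it is the sound one. I'll confirm with an enlarged crop and measure.

Run:
```python
from h import *
np.set_printoptions(precision=4,suppress=True)
im=cv2.imread("pics/w2.png"); z=np.load("w2.npz"); W=cloud("wrist",z["d"],z["T"])
cv2.imwrite("pics/w2c.png",cv2.resize(im[50:220,230:340],None,fx=3.5,fy=3.5))
for c in [(284,90),(285,182)]:
    b=np.zeros(W.shape[:2],bool); b[c[1]-33:c[1]+33,c[0]-33:c[0]+33]=1
    m=b&(W[...,2]>.036)&(W[...,2]<.047); P=W[m]; r=cv2.minAreaRect(P[:,:2].astype(np.float32)*1000)
    i=W[c[1]-8:c[1]+8,c[0]-6:c[0]+6,2]
    print(m.sum(),np.median(P[:,2]),r,"inner z",np.median(i))
o=monitor.get_obs(); print(o["joint_pos"],o["clock"],R.from_quat(o["ee_rot"]).as_matrix())
```

```text
952 0.04125224637927402 ((584.4479370117188, -66.400634765625), (49.14567947387695, 49.864891052246094), 10.38520336151123) inner z 0.021244586425243878
1081 0.04100152811881708 ((490.85491943359375, -84.5902328491211), (50.588340759277344, 49.906551361083984), 10.19729232788086) inner z 0.040324028792220495
[ 0.7265  0.0813 -0.6743  1.7484  0.0522  1.3302 -1.3528] 11.15 [[ 0.1758 -0.9844 -0.0003]
 [-0.9844 -0.1758  0.0001]
 [-0.0001  0.0003 -1.    ]]
```

View pics/w2c.png

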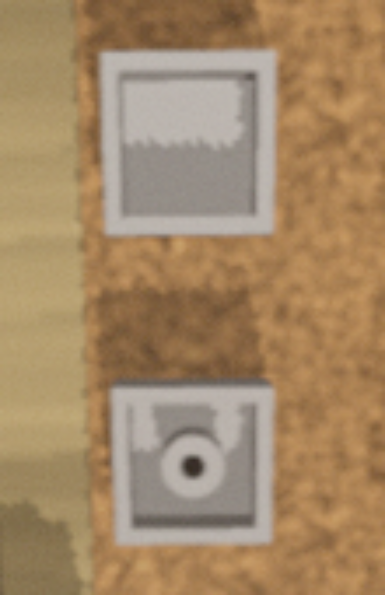

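Confirmed: the upper foot is hollow (inner z 21 mm) and the lower one has the boss (inner z 40 mm). I'll turn the jaws to lie along jig x and grasp the bare foot at (0.5845, -0.0664).

Request:
{"fn": "servo_tool", "kwargs": {
  "motion": [
    [0.8,0,-0.02,0,0,0,-10],
    [0.8,0,-0.04,0,0,0,-20],
    [0.8,0,-0.06,0.02,0,0,-30],
    [0.8,0,-0.08,0.04,0,0,-40],
    [0.8,0,-0.099,0.06,0,0,-50],
    [0.8,0,-0.099,0.08,0,0,-60],
    [0.8,0,-0.099,0.1,0,0,-70],
    [0.8,0,-0.099,0.12,0,0,-80],
    [0.8,0,-0.099,0.14,0,0,-90],
    [0.8,0,-0.099,0.15,0,0,-90],
    [0.8,0,-0.099,0.16,0,0,-90],
    [0.8,0,-0.099,0.16,0,0,-90]
  ]
}}

```text
clock: 12.65
position: [0.5842, -0.0675, 0.084]
ee_rot: [0.996, 0.086, -0.0, 0.0]
ft_force: [-0.9, 0.1, 1.0]
grip_width: 0.799
```

Request:
{"fn": "servo_tool", "kwargs": {
  "motion": [
    [0.8,0,-0.001,0.03,0,0,0],
    [0.8,0,-0.001,0.055,0,0,0],
    [0.8,0,-0.001,0.068,0,0,0],
    [0.8,0,-0.001,0.068,0,0,0],
    [0,0,-0.001,0.068,0,0,0],
    [0,0,-0.001,0.068,0,0,0],
    [0,0,-0.001,0.068,0,0,0],
    [0,0,-0.001,0.068,0,0,0],
    [0,0,-0.001,0.068,0,0,0]
  ],
  "grip_force": 40
}}

```text
clock: 13.78
position: [0.5852, -0.0666, 0.0177]
ee_rot: [0.996, 0.087, 0.001, 0.0]
ft_force: [-0.1, 0.3, 5.7]
grip_width: 0.58
```

Request:
{"fn": "servo_tool", "kwargs": {
  "motion": [
    [0,0,0,-0.03,0,0,0],
    [0,0,0,-0.07,0,0,0],
    [0,0,0,-0.11,0,0,0],
    [0,-0.022,0.033,-0.11,0,0,0],
    [0,-0.044,0.067,-0.11,0,0,0],
    [0,-0.066,0.1,-0.11,0,0,0],
    [0,-0.088,0.134,-0.11,0,0,0],
    [0,-0.11,0.168,-0.11,0,0,0],
    [0,-0.132,0.201,-0.11,0,0,0],
    [0,-0.153,0.233,-0.11,0,0,0],
    [0,-0.153,0.233,-0.11,0,0,0],
    [0,-0.153,0.233,-0.11,0,0,0]
  ]
}}

```text
clock: 15.28
position: [0.4744, -0.3221, 0.1266]
ee_rot: [0.996, 0.088, 0.0, -0.0]
ft_force: [0.6, 0.4, -0.4]
grip_width: 0.576
```

Request:
{"fn": "servo_tool", "kwargs": {
  "motion": [
    [0,0,0,0.04,0,0,0],
    [0,0,0,0.08,0,0,0],
    [0,0,0,0.105,0,0,0],
    [0,0,0,0.118,0,0,0],
    [0,0,0,0.118,0,0,0],
    [0.8,0,0,0.118,0,0,0],
    [0.8,0,0,0.118,0,0,0],
    [0.8,0,0,0.118,0,0,0],
    [0.8,0,0,0.09,0,0,0],
    [0.8,0,0,0.04,0,0,0],
    [0.8,0,0,-0.02,0,0,0],
    [0.8,0,0,-0.08,0,0,0],
    [0.8,0,0,-0.13,0,0,0],
    [0.8,0,0,-0.13,0,0,0]
  ]
}}

```text
clock: 17.02
position: [0.4758, -0.3232, 0.2607]
ee_rot: [0.996, 0.087, 0.003, 0.003]
ft_force: [0.2, 0.1, -0.4]
grip_width: 0.803
```

Run:
```python
from h import *
np.set_printoptions(precision=4,suppress=True)
im,d=eyes.camera("scene"); cv2.imwrite("pics/s3.png",cv2.resize(im[100:340,100:420],None,fx=2.4,fy=2.4))
o=monitor.get_obs(); T=T_world_cam("wrist",o); im,d=eyes.camera("wrist"); W=cloud("wrist",d,T)
print(o["clock"],o["position"],o["ft_force"])
q=abs(W[...,0]-.475)<.055; q&=abs(W[...,1]+.322)<.055; q&=(W[...,2]>.02)&(W[...,2]<.05)
P=W[q]; print(len(P),P[:,2].max(),np.median(P[:,2]),cv2.minAreaRect(P[:,:2].astype(np.float32)*1000))
T=T_world_cam("top"); im,d=eyes.camera("top"); W=cloud("top",d,T)
O=np.array([.5272,-.0271]);J=(W[...,:2]-O)@np.array([[.985,-.174],[.174,.985]])
m=(abs(J[...,0]+.048)<.035)&(abs(J[...,1]+.05)<.028)&(W[...,2]>.035)&(W[...,2]<.048); P=W[m]; print("sound",m.sum(),np.median(P[:,2]),P.mean(0))
m=(abs(J[...,0])<.045)&(abs(J[...,1]-.128)<.012)&(W[...,2]>.05); print("bar",m.sum(),W[m].mean(0),W[m][:,2].max())
```

```text
17.075 [ 0.4748 -0.323   0.258 ] [ 0.4464 -0.0845 -0.3658]
819 0.035343229756948535 0.030028412299731633 ((475.0861511230469, -335.3147888183594), (109.65359497070312, 83.18511962890625), 0.09844069927930832)
sound 339 0.04182591383066592 [ 0.4909 -0.0863  0.0416]
bar 220 [0.5048 0.0989 0.0703] 0.07599194050942937
```

View pics/s3.png

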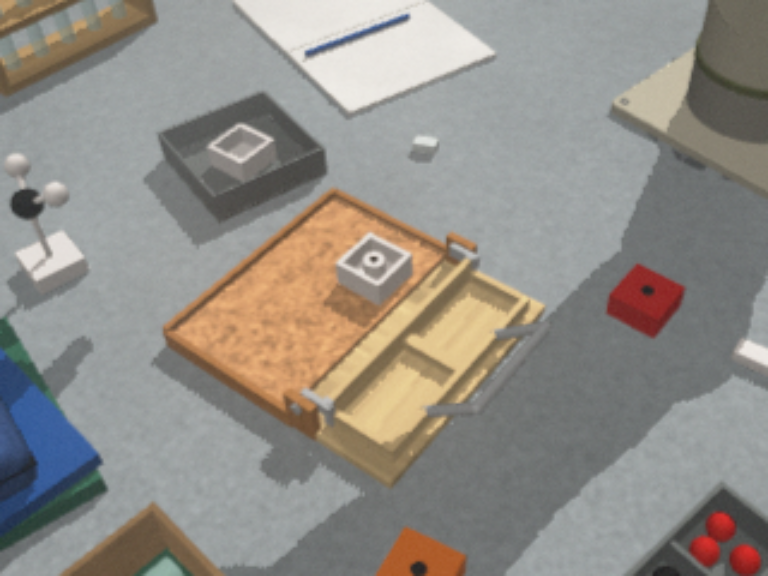

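The final view shows the bare foot in the middle of the plain tray at (240,150). The sound foot, with its boss, is underside up on the cork at (374,262). The flap is down and the arm is clear, so I'm handing in.

```bash
python3 -c "
from workcell import ticket; print(ticket.hand_in())"
```

```text
the job is handed in; nothing more can be done
None
```

The job is done and handed in at about 17 s of the 61 s allowed; the hand-in gave no verdict. I swung the flap over to its stop and both feet tipped out underside up on the cork. I then swung the flap back down and moved the foot with no boss to the middle of the plain tray.

**Last checks:**
- **Bare foot:** the scene picture shows it in the middle of the plain tray, underside up. Its top measures about 30 mm above the table, as expected for a foot lying on the tray floor. My fitted outline for its position came out at about 110 x 83 mm, because tray wall got into the selection. I did not use it, so the position rests on the picture and the release pose (0.475, -0.322).
- **Sound foot:** it lies underside up on the board, with its boss visible and its rim at 41–42 mm.
- **Flap:** the handle bar is back at its starting place, with its top at about 70 mm, so the flap is down.
- **Arm:** the gripper is clear, with its TCP about 260 mm above the table, and is touching nothing.

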